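# Load the kiln shelf for a glaze firing

### The job

Load the kiln shelf: take the loose lids off the two jars, then set both open jars, both lids (knob up, not on the jars) and every vase from the wooden rack on the kiln shelf. The vases are top-heavy, so stand each on its narrow foot, let go slowly and see that it stays upright and still. Each piece must rest wholly on the shelf, with about a finger's width of air to its neighbours so that nothing fuses, and leave the other things on the table alone.

Things in the scene. Friction and masses are not known exactly. Their poses are not given: they have to be found in the camera images.
- shelf: the kiln shelf: a fixed pale refractory slab lying flat on the table, 300 mm along its x, 400 mm along its y, 20 mm thick, yaw varies a little. Origin: centre of its underside, so its top is 20 mm above the origin
- rack: the fixed plywood carrying rack, 80 mm along its x, 270 mm along its y, 26 mm tall. Four round holes 30 mm wide and 16 mm deep lie in a row along its y at -105, -35, 35 and 105 mm; a vase in it stands on the hole's floor, 10 mm above the origin. Origin: centre of its underside
- vase0: a bisque-fired clay bud vase (all vases are alike), 128 mm tall, top-heavy: flat round foot 26 mm across, swelling to 54 mm at 70 to 80 mm up, then a straight round neck 24 mm across from 96 mm to 128 mm up. Centre of mass about 63 mm up, so it topples at about 12 degrees of lean. About 160 g. Origin: centre of the foot's underside; z runs up the vase. At the start it stands upright in one of the rack's four holes; may be absent
- vase1: a bisque-fired clay bud vase (all vases are alike), 128 mm tall, top-heavy: flat round foot 26 mm across, swelling to 54 mm at 70 to 80 mm up, then a straight round neck 24 mm across from 96 mm to 128 mm up. Centre of mass about 63 mm up, so it topples at about 12 degrees of lean. About 160 g. Origin: centre of the foot's underside; z runs up the vase. At the start it stands upright in one of the rack's four holes; may be absent
- vase2: a bisque-fired clay bud vase (all vases are alike), 128 mm tall, top-heavy: flat round foot 26 mm across, swelling to 54 mm at 70 to 80 mm up, then a straight round neck 24 mm across from 96 mm to 128 mm up. Centre of mass about 63 mm up, so it topples at about 12 degrees of lean. About 160 g. Origin: centre of the foot's underside; z runs up the vase. At the start it stands upright in one of the rack's four holes; may be absent
- vase3: a bisque-fired clay bud vase (all vases are alike), 128 mm tall, top-heavy: flat round foot 26 mm across, swelling to 54 mm at 70 to 80 mm up, then a straight round neck 24 mm across from 96 mm to 128 mm up. Centre of mass about 63 mm up, so it topples at about 12 degrees of lean. About 160 g. Origin: centre of the foot's underside; z runs up the vase. At the start it stands upright in one of the rack's four holes; may be absent
- jar0: a round open-topped clay jar, 56 mm outside diameter (50 mm at the foot), 62 mm tall, wall 4 mm; about 180 g. Origin: centre of its underside, z up. At the start it stands on the table with a lid lying loose on it
- jar1: a round open-topped clay jar, 56 mm outside diameter (50 mm at the foot), 62 mm tall, wall 4 mm; about 180 g. Origin: centre of its underside, z up. At the start it stands on the table with a lid lying loose on it
- lid0: a loose clay lid: disc 58 mm across and 6 mm thick, with a 4 mm deep, 42 mm wide spigot below that sits loosely in a jar's mouth, and an upright cylindrical knob 20 mm across and 24 mm tall on top (knob top 34 mm above the origin, disc top 10 mm above it). About 70 g. Origin: centre of the spigot's underside, z up through the knob. At the start it lies on the jar of the same number with its origin 58 mm above the jar's; on a flat surface it rests on the spigot
- lid1: a loose clay lid: disc 58 mm across and 6 mm thick, with a 4 mm deep, 42 mm wide spigot below that sits loosely in a jar's mouth, and an upright cylindrical knob 20 mm across and 24 mm tall on top (knob top 34 mm above the origin, disc top 10 mm above it). About 70 g. Origin: centre of the spigot's underside, z up through the knob. At the start it lies on the jar of the same number with its origin 58 mm above the jar's; on a flat surface it rests on the spigot
- brush: bystander: a brush lying beyond the shelf's far edge, about 200 mm long
- pot: bystander: small white screw-top pot, 54 mm across, 60 mm tall; origin under its centre
- stamp: bystander: wooden hand stamp, 36 mm across, 58 mm tall; origin under its centre
Things that resemble listed ones, but are neither listed nor needed, are in the scene too. Leave any purple look-alike of the vase0 alone.

How it is judged:
On the way:
1. both lids are off their jars and clear of both (horizontal distance between each of lid0, lid1 and jar0 above 0.05 m and horizontal distance between each of lid0, lid1 and jar1 above 0.05 m), for 0.2 s.
At the end, for the whole second after the job is handed in: Every vase present, both jars and both lids rest on the shelf's top (origin within 5 mm of it), wholly on it (vases: the foot; 2 mm grace), upright within 0.10 rad, lids knob up, at rest, with at least 6 mm of air between any two outlines seen from above (x of vase0 in the frame of shelf between -0.139 and 0.139 m and y of vase0 in the frame of shelf between -0.189 and 0.189 m and z of vase0 in the frame of shelf between 0.015 and 0.025 m and angle between each of vase0, vase1, vase2, vase3, jar0, jar1, lid0, lid1's own z axis and vertical below 0.1 rad and linear speed of each of vase0, vase1, vase2, vase3, jar0, jar1, lid0, lid1 below 0.03 m/s and angular speed of each of vase0, vase1, vase2, vase3, jar0, jar1, lid0, lid1 below 0.4 rad/s and x of vase1 in the frame of shelf between -0.139 and 0.139 m and y of vase1 in the frame of shelf between -0.189 and 0.189 m and z of vase1 in the frame of shelf between 0.015 and 0.025 m and x of vase2 in the frame of shelf between -0.139 and 0.139 m and y of vase2 in the frame of shelf between -0.189 and 0.189 m and z of vase2 in the frame of shelf between 0.015 and 0.025 m and x of vase3 in the frame of shelf between -0.139 and 0.139 m and y of vase3 in the frame of shelf between -0.189 and 0.189 m and z of vase3 in the frame of shelf between 0.015 and 0.025 m and x of jar0 in the frame of shelf between -0.124 and 0.124 m and y of jar0 in the frame of shelf between -0.174 and 0.174 m and z of jar0 in the frame of shelf between 0.015 and 0.025 m and x of jar1 in the frame of shelf between -0.124 and 0.124 m and y of jar1 in the frame of shelf between -0.174 and 0.174 m and z of jar1 in the frame of shelf between 0.015 and 0.025 m and x of lid0 in the frame of shelf between -0.123 and 0.123 m and y of lid0 in the frame of shelf between -0.173 and 0.173 m and z of lid0 in the frame of shelf between 0.015 and 0.025 m and x of lid1 in the frame of shelf between -0.123 and 0.123 m and y of lid1 in the frame of shelf between -0.173 and 0.173 m and z of lid1 in the frame of shelf between 0.015 and 0.025 m and horizontal distance between vase0 and vase1 above 0.06 m and horizontal distance between each of vase0, vase1 and vase2 above 0.06 m and horizontal distance between each of vase0, vase1, vase2 and vase3 above 0.06 m and horizontal distance between each of vase0, vase1, vase2, vase3 and jar0 above 0.061 m and horizontal distance between each of vase0, vase1, vase2, vase3 and jar1 above 0.061 m and horizontal distance between each of vase0, vase1, vase2, vase3 and lid0 above 0.062 m and horizontal distance between each of vase0, vase1, vase2, vase3 and lid1 above 0.062 m and horizontal distance between jar0 and jar1 above 0.062 m and horizontal distance between each of jar0, jar1 and lid0 above 0.063 m and horizontal distance between each of jar0, jar1 and lid1 above 0.063 m and horizontal distance between lid0 and lid1 above 0.064 m); the robot touches nothing.
It fails at once if a bystander (brush, pot, stamp) is shoved more than 50 mm or knocked over (distance of any of brush, pot, stamp from where it was at the start of the episode above 0.05 m or angle between any of pot, stamp's own z axis and vertical above 0.8 rad).
Of vase0, vase1, vase2, vase3 only 2 to 3 are there at a start; the rules pass over those that are not, and their reading is None.
At some moment in a run one of jar0, jar1 may be knocked a few centimetres aside while the robot is not near it.
It also fails if it takes over 210 s, if anything falls off the work surface, if the arm or the gripper's body presses on something with over 40 N, if the wrist force passes 120 N, or if a joint passes its speed limit or range.

### The arm

A 6-joint arm with a two-finger parallel gripper is mounted at the origin on the work surface. World frame = base frame: x ahead of the robot, y to its left, z up, the work surface at z = 0. Lengths are in m, angles in rad, forces in N, time in s.
With the tool pointing down it reaches from about 0.2 to 0.875 m from the base axis. Payload 3.4 kg.
Tool frame: the origin (TCP) lies between the finger pads; the fingertips stand 25 mm ahead of it and the grasp point (between the pads) lies 6 mm ahead of it (r.nose_length is the z of the fingertips in the tool frame, in m); z points along the fingers, x is the direction in which the jaws open and shut, and the axes are right-handed (so a half turn about z gives the same grasp; the last joint's range is limited). The gripper opens to 94 mm and grips with 3 to 60 N. Pads are 16 mm wide; open, the fingers measure 119 mm over their backs; the gripper's body (75 mm by 177 mm) begins 78 mm behind the grasp point.
Start: joints at [1.13, 0.276, 1.505, -0, 1.361, -0.121], TCP at [0.181, 0.546, 0.23] pointing down, gripper open.
Joint ranges: [-2.89, 2.89], [-0.75, 2.08], [0.22, 2.7], [-1.18, 4.32], [0.11, 2.71], [-2.7, 2.7]. Speed limits (rad/s): [2.57, 2.57, 3.14, 3.14, 3.14, 3.14].

### API

Orientations are given as a unit quaternion [w, x, y, z].
In Python, from plant import r, gripper_to, inverse_kinematics, vision, models, telemetry gives the robot as it stands. Calls block until the motion is done:
- r.move_to(position, orientation): joint-space move of the TCP to a pose.
- r.move_l(position, rot=None, vel=0.15, guard=None): straight line of the TCP; rot=None keeps the orientation; vel is the mean speed in m/s. With guard (N) it stops when the force on the tool has changed by that much, and returns True; else False.
- r.movej(angles): joint-space move.
- gripper_to(opening, f_grip=None): finger opening in m; f_grip is the grip in N (None keeps the last); returns when the fingers have stopped.
- r.hold(seconds).
- inverse_kinematics(position, orientation): joint angles nearest the present ones, or None.
- vision.snapshot(name): name is "scene" or "top" or "wrist"; returns the picture (480x640x3 uint8, red, green, blue); there is no depth.
- vision.get_calibration(name): a dict with "fx", "fy", "cx", "cy" (pixels), "D" ([k1, k2, p1, p2, k3] as OpenCV has them; the pictures are not rectified), "position" and "orientation" of the camera in the world. Camera axes: x right, y down, z forward; pixel columns grow to the right and rows downward; lengths in m; the calibration is good to about 2 mm. A picture is of the moment at which its call begins: read the wrist's pose just before it. get_calibration takes no time and is no camera call; for the wrist camera it gives the pose at the moment of the call.
A pose or a line that the arm cannot do raises r.PlanningError and nothing moves.
- r.sign_off(): hands the job in, once; it reports no verdict.
Trained networks look in the newest picture that a camera, given by its name, has taken for a name from the list of things; names that differ only in an ending like _2 or _b are one class to them, and where a whole thing is asked for, a point or a joint stands for the part that bears it (a point fixed in the world has none). Each returns a list of dicts, best first, with "score" (0 to 1); they miss things now and then, are a little off and sometimes report something else, mostly with a low value. They report only what shows in the picture. A call takes as long as a camera call. They do not tell look-alikes from the thing itself.
- models.boxes_of(thing, camera): "at" ([x, y, z] in m, in world coordinates, good to about 4 mm: the middle of the surface that is visible of it).
- models.regions_of(thing, camera): "pixels" (480x640 bool, what is visible of it).
- models.mark_of(thing, camera): "at" ([x, y, z] in m, in world coordinates, good to about 4 mm: a listed point, or the origin of a listed thing).
Readings, each from a call of its own:
- telemetry.current_t(): time.
- telemetry.current_joints(): joint angles.
- telemetry.current_dq(): joint speeds.
- telemetry.current_joint_efforts(): joint torques, N m.
- telemetry.current_ee_pos(): TCP position.
- telemetry.current_tool_rot(): TCP orientation.
- telemetry.current_wrist_force(): force on the tool from outside, world axes, zero at the start.
- telemetry.current_torque(): the same for the moment, N m.
- telemetry.current_opening(): finger opening in m.
Only numpy, scipy, OpenCV 4.12 (cv2) and the standard library are available. Lean on these libraries where they do the work, as an engineer would, in place of code of your own. Each camera call takes 0.05 s, during which the arm holds its last target.

## Working session

There is one attempt and no reset: what is moved stays moved. The work goes in short steps, each a Python script; the robot and the scene stay as the last script left them, time stands still between calls to the robot, and variables do not carry over. Pictures are saved under pics/ and viewed, and the job is handed in when it is done.

```bash
ls; mkdir -p pics
python3 - <<'E'
from plant import r, gripper_to, inverse_kinematics, vision, models, telemetry
import cv2
for n in ["scene","top"]:
    im=vision.snapshot(n); cv2.imwrite(f"pics/a_{n}.png",im[:,:,::-1])
    print(n,vision.get_calibration(n))
    for t in ["shelf","rack","vase0","jar0","lid0","pot","stamp","brush"]:
        print(t,[(round(d["score"],2),[round(float(v),3) for v in d["at"]]) for d in models.mark_of(t,n)])
print(telemetry.current_t(),vision.get_calibration("wrist"))
E
```

```text
pics
scene {'fx': 466.77291551459643, 'fy': 466.77291551459643, 'cx': 313.48154058669934, 'cy': 237.8833906771215, 'D': array([-0.00908103,  0.        ,  0.        ,  0.        ,  0.        ]), 'position': array([1.27078398, 0.12090172, 0.63633008]), 'orientation': array([-0.31451258,  0.65340265,  0.61800002, -0.30368207])}
shelf [(0.94, [0.531, -0.185, 0.001])]
rack [(0.63, [0.446, 0.281, 0.003])]
vase0 [(0.8, [0.322, 0.151, -0.007]), (0.78, [0.458, 0.181, 0.011]), (0.58, [0.451, 0.246, 0.01]), (0.57, [0.594, 0.202, -0.002])]
jar0 [(0.98, [0.623, 0.321, -0.0]), (0.77, [0.596, 0.202, -0.001])]
lid0 [(0.71, [0.621, 0.324, 0.058]), (0.61, [0.592, 0.197, 0.056])]
pot [(0.72, [0.76, 0.044, -0.004])]
stamp [(0.75, [0.584, 0.48, 0.001]), (0.43, [0.446, 0.281, 0.003])]
brush [(0.95, [0.785, -0.137, 0.0])]
top {'fx': 489.42713890752276, 'fy': 489.42713890752276, 'cx': 316.29299959519176, 'cy': 227.7809030463078, 'D': array([0.04006215, 0.        , 0.        , 0.        , 0.        ]), 'position': array([0.47377939, 0.14524224, 0.97914568]), 'orientation': array([-0.03689175,  0.71085103, -0
[... 218 characters left out ...]
, 0.008])]
jar0 [(0.46, [0.621, 0.318, -0.001]), (0.44, [0.594, 0.201, -0.003])]
lid0 [(0.97, [0.59, 0.199, 0.059]), (0.6, [0.786, -0.135, -0.002]), (0.55, [0.626, 0.319, 0.06])]
pot [(0.85, [0.76, 0.043, 0.005]), (0.43, [0.533, -0.184, -0.001]), (0.42, [0.624, 0.319, 0.058])]
stamp [(0.8, [0.585, 0.475, -0.007]), (0.53, [0.446, 0.321, 0.009])]
brush [(0.88, [0.785, -0.132, -0.0])]
0.9 {'fx': 426.76518389155757, 'fy': 426.76518389155757, 'cx': 326.6918877826873, 'cy': 236.85150275008587, 'D': array([-0.01354361,  0.        ,  0.        ,  0.        ,  0.        ]), 'position': array([0.10632667, 0.56983917, 0.38450451]), 'orientation': array([0.11002171, 0.80314118, 0.58003923, 0.08008715])}
```

View pics/a_top.png

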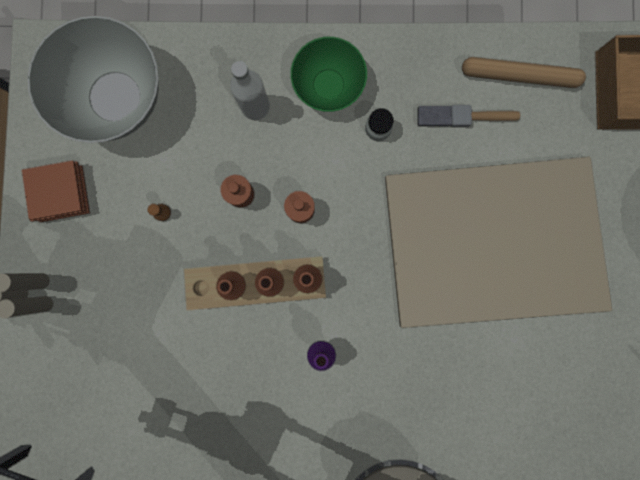

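View pics/a_scene.png

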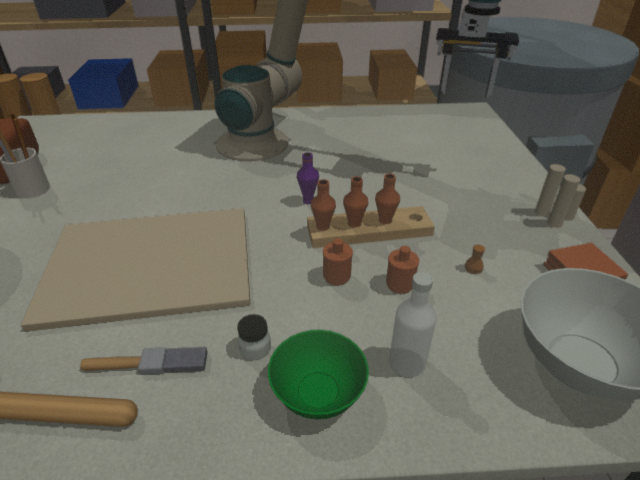

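In the top view three clay vases stand in the rack, at (231,286), (270,283) and (307,278). The hole at (200,287) is empty. The purple vase at (321,355) stands on the table and is the look-alike to leave alone. The lidded jars are at (237,191) and (300,207). The small brown item at (160,211) is the stamp, and the pot is at (380,123). Next I'll fit the shelf and rack poses and take an enlarged crop to confirm.

```bash
cat > h.py <<'E'
from plant import r, gripper_to, inverse_kinematics, vision, models, telemetry
import cv2, numpy as np
from scipy.spatial.transform import Rotation as Rn
def calib(n):
    c=vision.get_calibration(n); K=np.array([[c["fx"],0,c["cx"]],[0,c["fy"],c["cy"]],[0,0,1]])
    q=np.array(c["orientation"]); R=Rn.from_quat(q[[1,2,3,0]]).as_matrix()
    return K,np.array(c["D"]),R,np.array(c["position"])
def px2z(px,z,cal):
    K,D,R,p=cal
    u=cv2.undistortPoints(np.asarray(px,float).reshape(-1,1,2),K,D).reshape(-1,2)
    d=np.c_[u,np.ones(len(u))]@R.T
    return p+d*((z-p[2])/d[:,2])[:,None]
def down(a):
    x=np.array([np.cos(a),np.sin(a),0]); z=np.array([0,0,-1.]); y=np.cross(z,x)
    q=Rn.from_matrix(np.c_[x,y,z]).as_quat(); return q[[3,0,1,2]]
def snap(n,f=None):
    cal=calib(n); im=vision.snapshot(n)
    if f: cv2.imwrite("pics/"+f,im[:,:,::-1])
    return im,cal
def rnd(v,k=4): return [round(float(x),k) for x in np.ravel(v)]
E
python3 - <<'E'
from h import *
im,cal=snap("top")
for t,z,dims in [("shelf",.02,(.3,.4)),("rack",.026,(.08,.27))]:
    m=models.regions_of(t,"top")[0]["pixels"].astype(np.uint8)
    if t=="rack":
        for d in models.regions_of("vase0","top"):
            mm=d["pixels"]; print("vase reg",round(d["score"],2),mm.sum(),rnd(np.argwhere(mm).mean(0)[::-1],1))
    cs=max(cv2.findContours(m,cv2.RETR_EXTERNAL,cv2.CHAIN_APPROX_NONE)[0],key=cv2.contourArea).reshape(-1,2)
    w=px2z(cs,z,cal)
    (c,s,a)=cv2.minAreaRect((w[:,:2]*1000).astype(np.float32)); print(t,m.sum(),rnd(c,1),rnd(s,1),a)
    print(rnd(cv2.minAreaRect(cs.astype(np.float32))[0]))
c=cv2.resize(im[160:380,170:350],None,fx=4,fy=4,interpolation=cv2.INTER_CUBIC)[:,:,::-1]
cv2.imwrite("pics/crop1.png",cv2.resize(c,(490,600)))
print(telemetry.current_t())
E
```

```text
Traceback (most recent call last):
IndexError: list index out of range
```

```bash
cat >> h.py <<'E'
def reg(t,n,k=4):
    for _ in range(k):
        d=models.regions_of(t,n)
        if d: return d
        vision.snapshot(n)
    return []
E
cat > fit.py <<'E'
from h import *
im,cal=snap("top")
for t,z,dims in [("shelf",.02,(.3,.4)),("rack",.026,(.08,.27))]:
    for d in reg(t,"top"):
        m=d["pixels"].astype(np.uint8)
        cs=max(cv2.findContours(m,cv2.RETR_EXTERNAL,cv2.CHAIN_APPROX_NONE)[0],key=cv2.contourArea).reshape(-1,2)
        w=px2z(cs,z,cal)
        (c,s,a)=cv2.minAreaRect((w[:,:2]*1000).astype(np.float32)); print(t,round(d["score"],2),m.sum(),rnd(c,1),rnd(s,1),a)
for t in ["vase0","jar0","lid0"]:
  for d in reg(t,"top"):
    mm=d["pixels"]; print(t,round(d["score"],2),mm.sum(),rnd(np.argwhere(mm).mean(0)[::-1],1))
c=cv2.resize(im[160:380,170:350],None,fx=2.72,fy=2.72,interpolation=cv2.INTER_CUBIC)[:,:,::-1]
cv2.imwrite("pics/crop1.png",c)
print(telemetry.current_t())
E
python3 fit.py
```

```text
shelf 0.87 32753 [533.8, -182.8] [303.2, 404.5] 5.92280912399292
rack 0.76 3908 [448.0, 282.6] [83.2, 274.3] 6.043071269989014
vase0 0.74 693 [321.2, 355.5]
vase0 0.7 672 [268.6, 281.4]
vase0 0.7 693 [230.9, 284.9]
vase0 0.57 669 [307.3, 278.0]
jar0 0.37 44 [301.5, 220.5]
lid0 0.83 668 [299.4, 205.3]
lid0 0.67 731 [235.6, 189.2]
1.3
```

View pics/crop1.png

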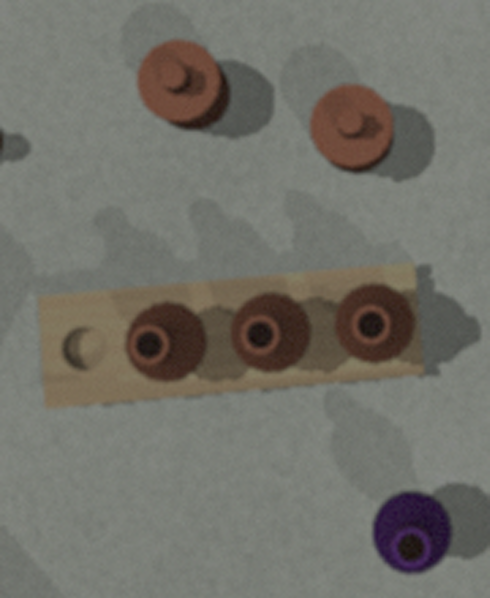

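The crop shows three clay vases with rims at crop pixels (372,324), (260,334) and (148,344), and the empty hole at the left. Both lids have their knobs visible. The purple vase at (410,545) is separate and stays where it is. Next I'll compute rim and knob positions from the pixels.

Run:
```python
from h import *
cal=calib("top")
f=lambda P:[(170+x/2.72,160+y/2.72) for x,y in P]
print("vase rims",px2z(f([(372,324),(260,334),(148,344)]),.138,cal).round(4).tolist())
print("knobs",px2z(f([(174,75),(350,121)]),.092,cal).round(4).tolist())
print("lid disc",px2z(f([(180,81),(352,126)]),.068,cal).round(4).tolist())
# move over between lids & look with wrist
q=down(np.pi/2)
print(telemetry.current_tool_rot(), q)
for a in [np.pi/2,-np.pi/2]:
  for p in [(.59,.2,.2),(.624,.32,.2),(.45,-.3,.2),(.6,-.32,.2)]:
    print(a,p,rnd(inverse_kinematics(p,down(a)),2) if inverse_kinematics(p,down(a)) is not None else None)
```

```text
vase rims [[0.4576, 0.1766, 0.138], [0.4504, 0.247, 0.138], [0.4433, 0.3173, 0.138]]
knobs [[0.6221, 0.3145, 0.092], [0.5922, 0.1952, 0.092]]
lid disc [[0.622, 0.3148, 0.068], [0.5919, 0.1951, 0.068]]
[-1.61193481e-05  8.10670067e-01  5.85503236e-01  4.48082609e-05] [0.         0.70710678 0.70710678 0.        ]
1.5707963267948966 (0.59, 0.2, 0.2) [0.22, 0.37, 1.45, -0.0, 1.33, -1.36]
1.5707963267948966 (0.624, 0.32, 0.2) [0.37, 0.48, 1.25, -0.0, 1.4, -1.2]
1.5707963267948966 (0.45, -0.3, 0.2) [-0.72, 0.24, 1.63, -0.0, 1.27, -2.29]
1.5707963267948966 (0.6, -0.32, 0.2) [-0.59, 0.45, 1.31, -0.0, 1.38, -2.16]
-1.5707963267948966 (0.59, 0.2, 0.2) [0.22, 0.37, 1.45, -0.0, 1.33, 1.79]
-1.5707963267948966 (0.624, 0.32, 0.2) [0.37, 0.48, 1.25, -0.0, 1.4, 1.95]
-1.5707963267948966 (0.45, -0.3, 0.2) [-0.72, 0.24, 1.63, -0.0, 1.27, 0.85]
-1.5707963267948966 (0.6, -0.32, 0.2) [-0.59, 0.45, 1.31, -0.0, 1.38, 0.98]
```

Run:
```python
from h import *
r.move_to([0.66,0.255,0.30],down(np.pi/2))
print(telemetry.current_t())
im,cal=snap("wrist","w1.png")
print(telemetry.current_ee_pos(), cal[3])
for t in ["lid0","jar0","vase0"]:
    print(t,[(round(d["score"],2),rnd(d["at"])) for d in models.mark_of(t,"wrist")])
```

```text
3.3333
[0.65926384 0.25614348 0.30007201] [0.58093176 0.25520452 0.45405812]
lid0 [(0.89, [0.5903, 0.1979, 0.0565]), (0.77, [0.6206, 0.3192, 0.0586])]
jar0 []
vase0 []
```

View pics/w1.png

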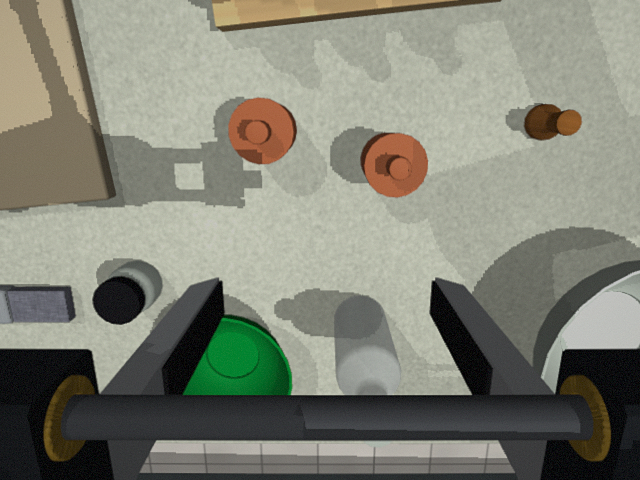

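The wrist view shows the lids at (262,130) and (394,165), with knob tops at about (257,132) and (400,168). The fingers are in the lower part of the picture.

Run:
```python
from h import *
cal=calib("wrist")
print(px2z([(257,132),(400,168)],.092,cal).round(4).tolist())
print("disc",px2z([(262,130.5),(394.5,164.5)],.068,cal).round(4).tolist())
```

```text
[[0.5927, 0.1979, 0.092], [0.6221, 0.3173, 0.092]]
disc [[0.5922, 0.1986, 0.068], [0.6217, 0.3164, 0.068]]
```

```bash
cat >> h.py <<'E'
SH=np.array([.534,-.183]); SY=np.radians(5.93)
def shelf(x,y):
    c,s=np.cos(SY),np.sin(SY); return SH+np.array([c*x-s*y,s*x+c*y])
A=np.pi/2
def pick(xy,tcpz,op,f,lift,above=None):
    above=above or tcpz+.09
    gripper_to(op,f)
    r.move_to([*xy,max(above,.2)],down(A))
    r.move_l([*xy,tcpz+.04],vel=.2)
    hit=r.move_l([*xy,tcpz],vel=.06,guard=6)
    print("descend hit",hit,rnd(telemetry.current_ee_pos()))
    gripper_to(0.0,f)
    print("grip",round(telemetry.current_opening(),4))
    r.move_l([*telemetry.current_ee_pos()[:2],lift],vel=.15)
    r.hold(.2)
    print("lifted",round(telemetry.current_opening(),4),rnd(telemetry.current_ee_pos()),rnd(telemetry.current_wrist_force(),2),round(telemetry.current_t(),1))
def place(xy,tcpz,op,travel,guard=2.5,up=.25,f=None):
    p=telemetry.current_ee_pos()
    r.move_l([*xy,travel],vel=.25)
    r.move_l([*xy,tcpz+.02],vel=.12)
    r.hold(.3)
    hit=r.move_l([*xy,tcpz-.004],vel=.015,guard=guard)
    r.hold(.3)
    p=telemetry.current_ee_pos(); o=telemetry.current_opening()
    print("set hit",hit,rnd(p),"want z",tcpz,rnd(telemetry.current_wrist_force(),2))
    for k in np.arange(.002,.0101,.002): gripper_to(o+k,3)
    r.hold(.3)
    gripper_to(op,3)
    r.hold(.2)
    r.move_l([p[0],p[1],p[2]+.05],vel=.05)
    r.move_l([p[0],p[1],max(up,p[2]+.06)],vel=.2)
    print("done",round(telemetry.current_t(),1))
E
python3 - <<'E'
from h import *
r.move_l([.62,.22,.25],vel=.25)
pick([.592,.197],.095,.045,12,.22)
snap("wrist","w2.png"); snap("scene","s2.png")
E
```

```text
descend hit False [0.5922, 0.1971, 0.095]
grip 0.0194
lifted 0.0198 [0.5916, 0.1969, 0.2189] [-0.66, 0.24, -0.5] 8.2
```

View pics/w2.png

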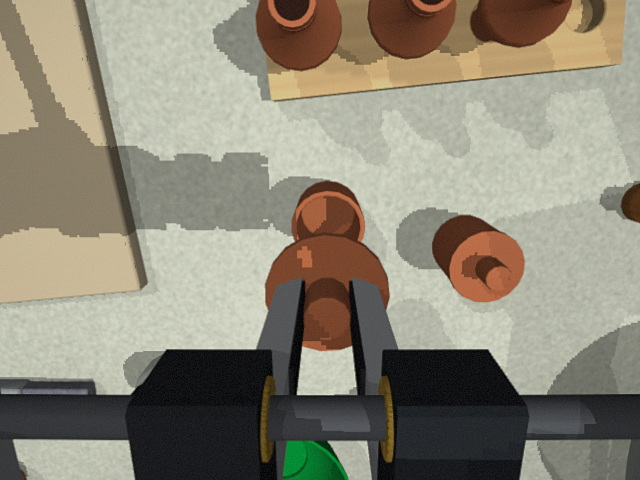

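View pics/s2.png

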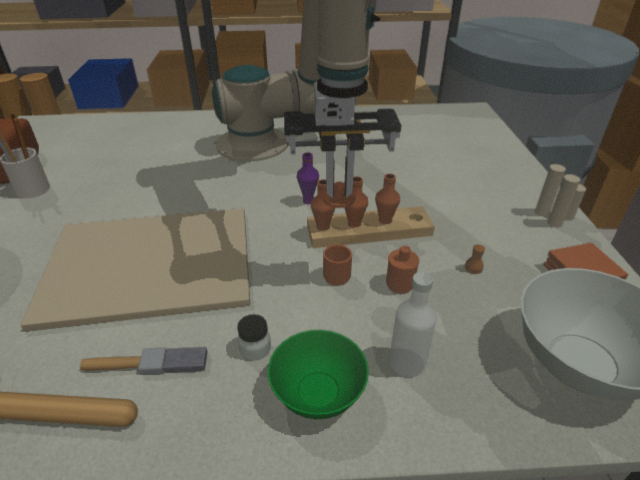

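The lid is held at about (327,285) in the wrist view and looks level. The first jar is open at (328,212). Now I'll place this lid and fetch the second.

Run:
```python
from h import *
place(shelf(.09,-.13),.057,.06,.15)
pick([.622,.3165],.095,.045,12,.22)
place(shelf(.09,0),.057,.06,.15)
r.move_to([.45,.0,.35],down(A))
im,cal=snap("top","t3.png")
for t in ["lid0","jar0"]:
    print(t,[(round(d["score"],2),rnd(d["at"])) for d in models.mark_of(t,"top")])
print(telemetry.current_t(),shelf(.09,-.13),shelf(.09,0))
```

```text
set hit True [0.6369, -0.303, 0.0571] want z 0.057 [-0.23, -0.4, 5.37]
done 17.5
descend hit False [0.6222, 0.3166, 0.095]
grip 0.0198
lifted 0.0197 [0.6216, 0.3165, 0.2187] [-1.24, 0.96, -0.93] 23.2
set hit True [0.6235, -0.1737, 0.0571] want z 0.057 [0.21, -0.67, 5.04]
done 32.4
lid0 [(0.95, [0.6264, -0.176, 0.0225]), (0.88, [0.635, -0.3034, 0.0177])]
jar0 [(0.8, [0.5667, 0.2247, -0.003]), (0.7, [0.6201, 0.3166, -0.0011])]
33.575 [ 0.63694913 -0.30300615] [ 0.6235184 -0.1737018]
```

View pics/t3.png

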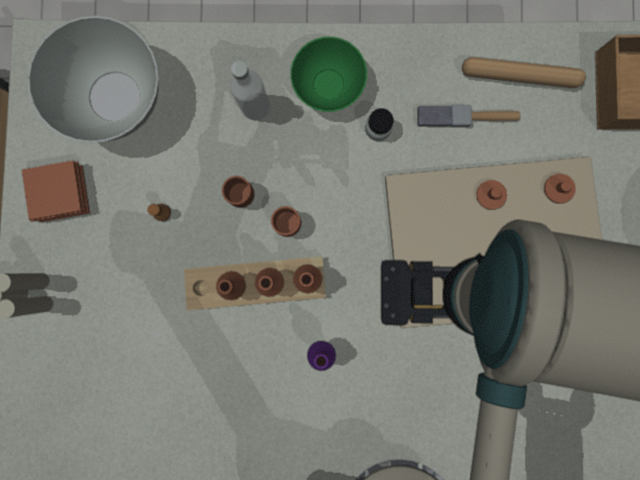

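In the top view both lids are on the shelf at (491,194) and (560,188). One jar, now at (286,222), has been knocked aside from about (300,207). The other is at (238,191). I'll take a fresh wrist look at the jars.

Run:
```python
from h import *
print("rims top",px2z([(286,221.5),(238,191)],.062,calib("top")).round(4).tolist())
r.move_to([.66,.255,.30],down(A))
im,cal=snap("wrist","w4.png")
for t in ["jar0"]:
    print(t,[(round(d["score"],2),rnd(d["at"])) for d in models.mark_of(t,"wrist")])
    for d in reg(t,"wrist"):
        m=d["pixels"]; print(round(d["score"],2),m.sum(),rnd(np.argwhere(m).mean(0)[::-1],1))
cv2.imwrite("pics/w4c.png",cv2.resize(im[60:240,180:480],None,fx=2.5,fy=2.5)[:,:,::-1])
```

```text
rims top [[0.5636, 0.2203, 0.062], [0.6206, 0.3124, 0.062]]
jar0 []
0.93 3172 [394.9, 161.2]
0.68 3232 [292.4, 97.8]
```

View pics/w4c.png

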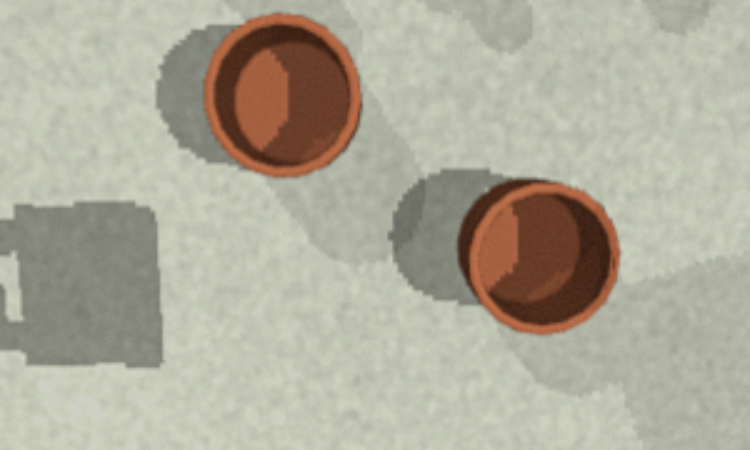

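The rims are round and centred at crop (283,95) and (545,257), which is wrist pixels (293.2,98) and (398,162.8). Both jars stand upright.

Run:
```python
from h import *
P=px2z([(293.2,98),(398,162.8)],.062,calib("wrist")); print(P.round(4).tolist())
xy=P[0,:2]*.6+np.array([.565,.2225])*.4; print(xy)
assert np.hypot(*(xy-[.565,.222]))<.008
pick(xy,.060,.078,20,.26)
snap("wrist","w5.png"); snap("scene","s5.png")
```

```text
[[0.5654, 0.2239, 0.062], [0.622, 0.3184, 0.062]]
[0.56523771 0.22333702]
descend hit False [0.5654, 0.2234, 0.06]
grip 0.0554
lifted 0.0557 [0.5651, 0.2234, 0.2592] [0.36, -0.27, -2.22] 39.8
```

View pics/s5.png

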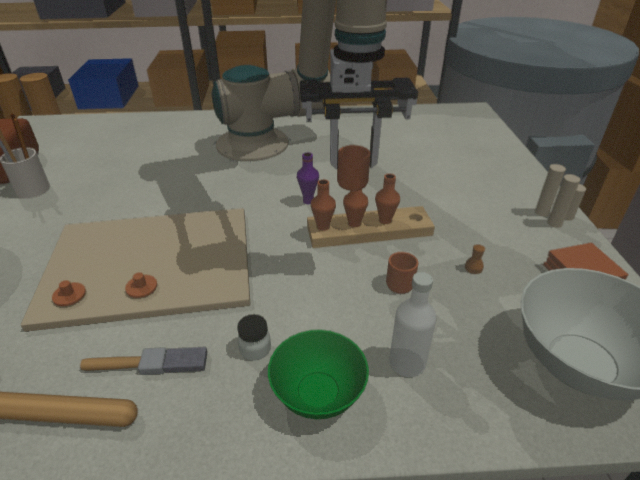

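View pics/w5.png

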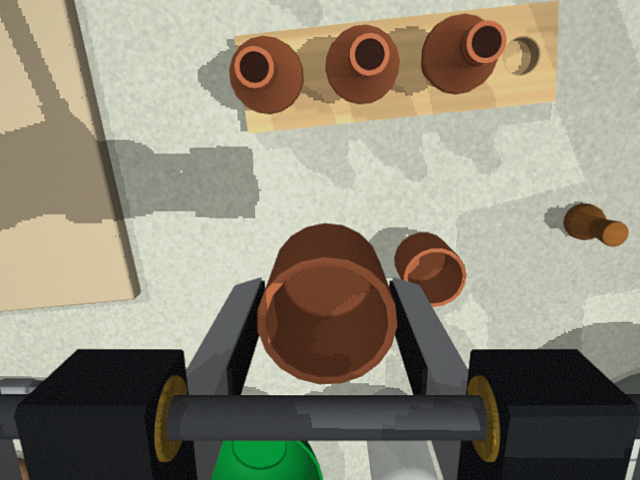

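The jar at (327,300) is held upright between the fingers. The rack vases are undisturbed. I'll place it.

Run:
```python
from h import *
place(shelf(0,-.13),.080,.076,.2)
r.move_to([.66,.255,.30],down(A))
im,cal=snap("wrist","w6.png")
print([(round(d["score"],2),rnd(d["at"])) for d in models.mark_of("jar0","wrist")])
cv2.imwrite("pics/w6c.png",cv2.resize(im[60:240,180:480],None,fx=2.5,fy=2.5)[:,:,::-1])
```

```text
set hit True [0.5474, -0.3122, 0.0803] want z 0.08 [0.23, 0.38, 5.49]
done 49.1
[(0.87, [0.6215, 0.3177, -0.0031])]
```

View pics/w6c.png

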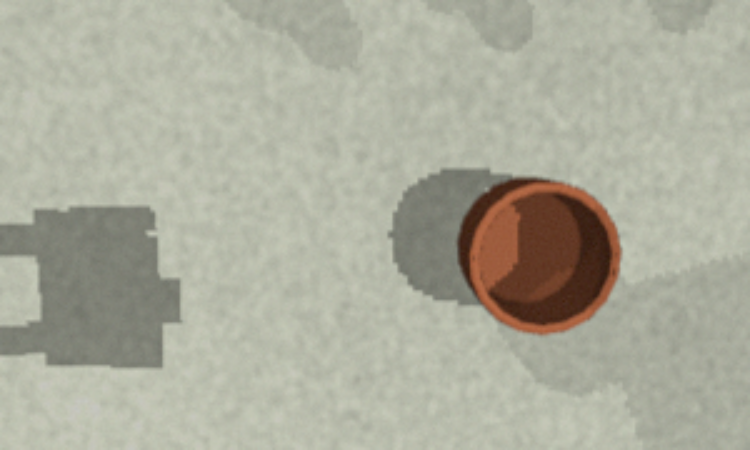

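Run:
```python
from h import *
print(px2z([(408,362)],0,calib("scene")).round(3),px2z([(240,69)],.19,calib("top")).round(3))
pick([.622,.3175],.060,.078,20,.26)
im,cal=snap("wrist","w7.png")
place(shelf(0,0),.080,.076,.2)
print(shelf(0,0))
r.move_to([.60,.255,.36],down(A))
snap("wrist","w8.png"); snap("top","t8.png")
for t in ["jar0","lid0","vase0"]:
    print(t,[(round(d["score"],2),rnd(d["at"])) for d in models.mark_of(t,"top")])
print([(round(d["score"],2),rnd(d["at"])) for d in models.mark_of("vase0","wrist")])
```

```text
[[0.802 0.296 0.   ]] [[0.805 0.291 0.19 ]]
descend hit False [0.6222, 0.3176, 0.06]
grip 0.0563
lifted 0.0558 [0.622, 0.3176, 0.2591] [-0.91, 0.23, -1.5] 55.7
set hit True [0.5339, -0.183, 0.0803] want z 0.08 [-0.51, 0.68, 5.41]
done 64.8
[ 0.534 -0.183]
jar0 [(0.95, [0.5335, -0.1824, 0.0177]), (0.65, [0.5494, -0.3106, 0.0163]), (0.63, [0.5837, 0.4783, -0.0042])]
lid0 [(0.64, [0.6287, -0.1731, 0.0212]), (0.61, [0.6361, -0.2998, 0.0203])]
vase0 [(0.81, [0.4422, 0.3217, 0.0081]), (0.8, [0.4502, 0.248, 0.0116]), (0.51, [0.4544, 0.1778, 0.008]), (0.39, [0.3198, 0.1461, 0.0015])]
[(0.79, [0.4418, 0.3167, 0.0117]), (0.7, [0.458, 0.1771, 0.0145]), (0.65, [0.4487, 0.2482, 0.0121])]
```

View pics/w8.png

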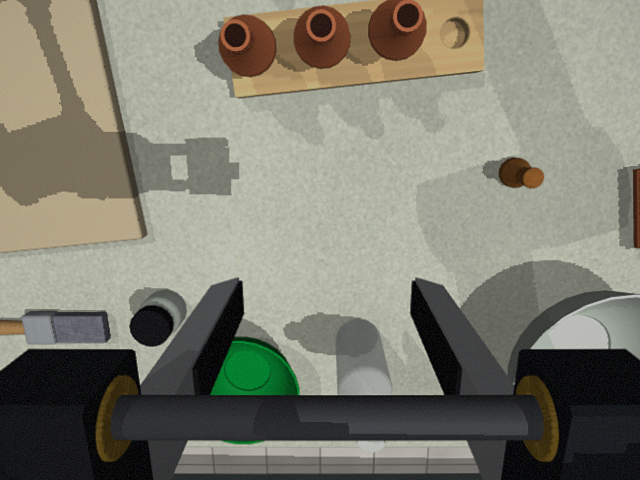

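View pics/t8.png

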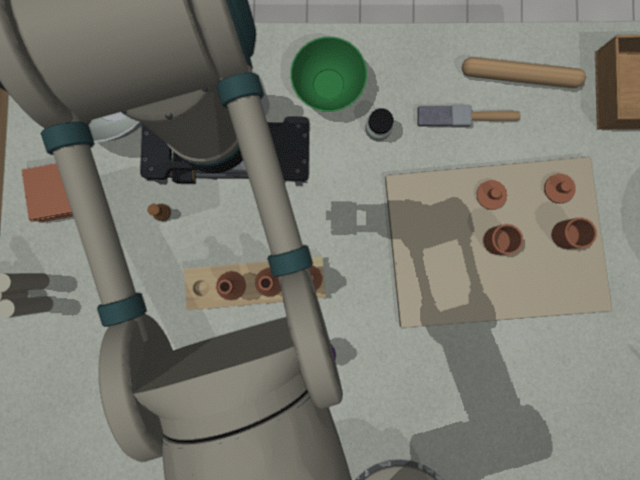

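The wrist view shows the rims at (235,35), (321,23) and (407,15). The top view shows both jars and both lids standing apart on the shelf. Next is the first vase, the one nearest the shelf.

Run:
```python
from h import *
P=px2z([(235,35),(321,23),(407,15)],.138,calib("wrist")); print(P.round(4).tolist())
T=np.array([[.4576,.1766],[.4504,.2475],[.4433,.3175]])
Q=(P[:,:2]+T)/2; print(Q.round(4).tolist()); np.save("vases.npy",Q)
assert np.abs(P[:,:2]-T).max()<.007
pick(Q[0],.134,.04,15,.31,above=.24)
snap("wrist","w9.png"); snap("scene","s9.png")
```

```text
[[0.4572, 0.1797, 0.138], [0.4484, 0.2494, 0.138], [0.4425, 0.3184, 0.138]]
[[0.4574, 0.1781], [0.4494, 0.2485], [0.4429, 0.3179]]
descend hit False [0.4576, 0.1782, 0.1341]
grip 0.0235
lifted 0.0233 [0.4573, 0.1782, 0.3093] [0.4, 0.04, -2.14] 71.6
```

View pics/s9.png

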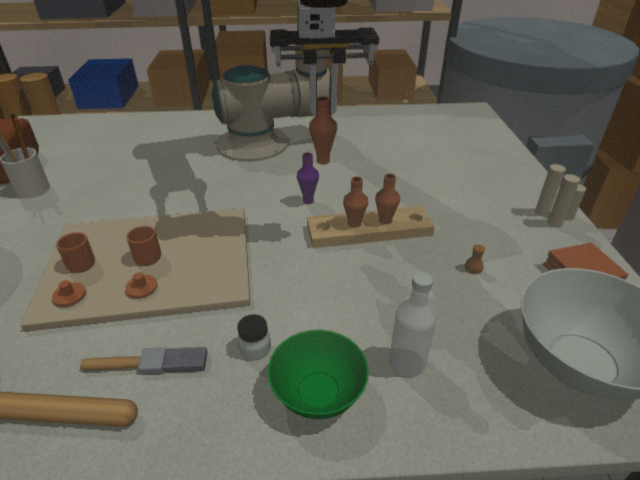

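View pics/w9.png

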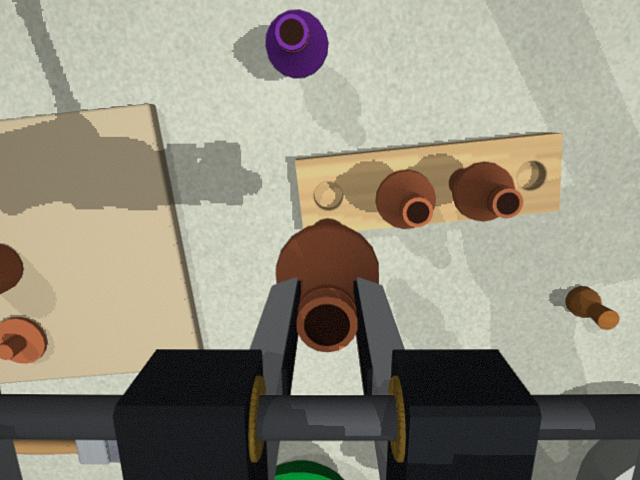

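The vase hangs upright at scene (323,130). The other two vases in the rack and the purple one are undisturbed. I'll place it and check.

Run:
```python
from h import *
place(shelf(-.095,-.13),.144,.042,.29,up=.31)
snap("scene","s10.png")
print([(round(d["score"],2),rnd(d["at"])) for d in models.mark_of("vase0","scene")], shelf(-.095,-.13))
```

```text
set hit True [0.4529, -0.3219, 0.1442] want z 0.144 [-0.48, 0.08, 5.71]
done 80.9
[(0.84, [0.451, 0.2493, 0.0068]), (0.66, [0.4565, -0.3207, 0.0199]), (0.63, [0.3218, 0.1515, -0.0061]), (0.59, [0.4418, 0.3212, 0.01])] [ 0.45293909 -0.32211912]
```

View pics/s10.png

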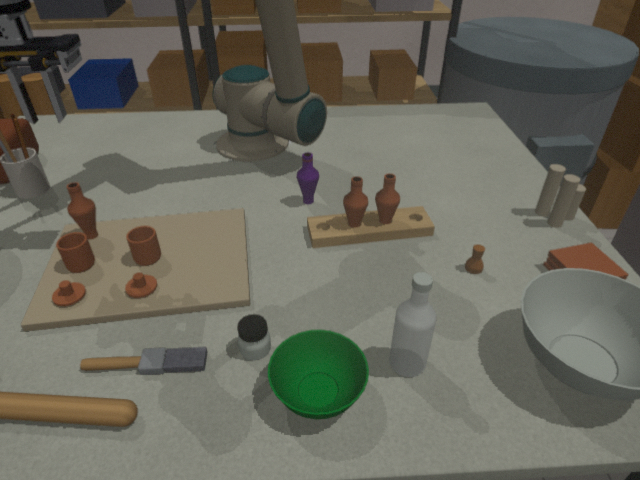

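The first vase stands upright on the shelf at (83,212). Next are the other two.

Run:
```python
from h import *
Q=np.load("vases.npy")
pick(Q[1],.134,.04,15,.31,above=.31)
assert telemetry.current_opening()>.02
place(shelf(-.095,0),.144,.042,.29,up=.31)
snap("scene","s11.png")
pick(Q[2],.134,.04,15,.31,above=.31)
assert telemetry.current_opening()>.02
place(shelf(-.06,.13),.144,.042,.29,up=.31)
r.move_to([.35,.25,.40],down(A))
snap("scene","s12.png"); 
for n in ["scene","top"]:
  vision.snapshot(n)
  for t in ["vase0","jar0","lid0"]:
    print(n,t,[(round(d["score"],2),rnd(d["at"],3)) for d in models.mark_of(t,n)])
im,_=snap("top","t12.png")
```

```text
descend hit False [0.4496, 0.2485, 0.134]
grip 0.0234
lifted 0.0236 [0.4494, 0.2484, 0.3093] [0.77, -0.32, -1.69] 86.9
set hit True [0.4394, -0.1927, 0.1443] want z 0.144 [0.92, 0.8, 5.62]
done 95.8
descend hit False [0.4431, 0.3181, 0.1341]
grip 0.0237
lifted 0.0237 [0.4429, 0.318, 0.3092] [0.07, -0.78, -2.15] 101.6
set hit True [0.4608, -0.0598, 0.1443] want z 0.144 [0.04, 0.58, 6.18]
done 110.3
scene vase0 [(0.76, [0.462, -0.056, 0.018]), (0.7, [0.324, 0.151, -0.005]), (0.65, [0.441, -0.191, 0.021])]
scene jar0 [(0.93, [0.531, -0.182, 0.019]), (0.86, [0.548, -0.307, 0.019])]
scene lid0 [(0.89, [0.642, -0.3, 0.017]), (0.62, [0.625, -0.17, 0.021]), (0.4, [0.585, 0.477, -0.002])]
top vase0 [(0.94, [0.45, -0.319, 0.017]), (0.9, [0.461, -0.061, 0.02]), (0.72, [0.439, -0.194, 0.021]), (0.61, [0.322, 0.144, 0.001])]
top jar0 [(0.91, [0.547, -0.309, 0.017]), (0.81, [0.531, -0.183, 0.017])]
top lid0 [(0.66, [0.627, -0.172, 0.022]), (0.64, [0.634, -0.303, 0.018])]
```

View pics/s12.png

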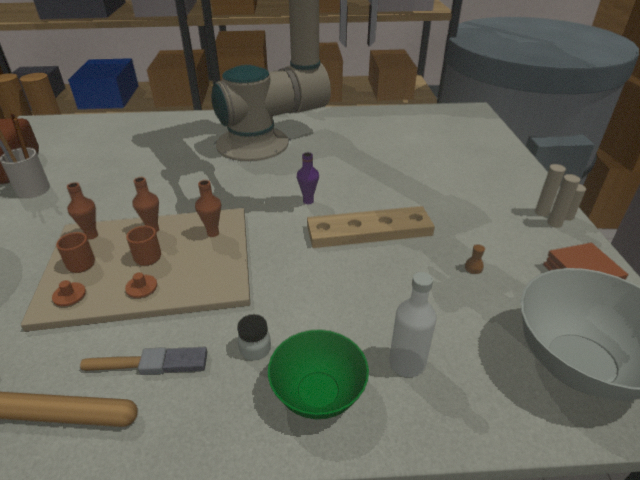

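View pics/t12.png

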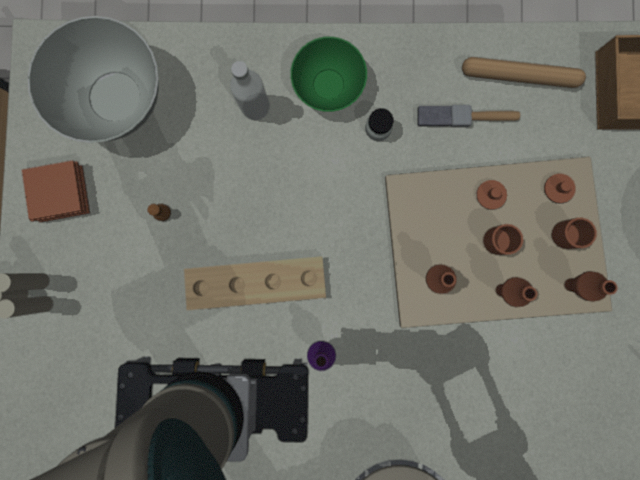

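All seven pieces stand on the shelf, the rack is empty at (255,283), and the bystanders and the purple vase haven't moved. One check that everything is still, then I'll hand in.

Run:
```python
from h import *
a,_=snap("scene"); r.hold(1.0); b,_=snap("scene")
d=cv2.absdiff(cv2.GaussianBlur(a,(5,5),0),cv2.GaussianBlur(b,(5,5),0))[170:320,30:260]; print(d.max(),telemetry.current_t(),telemetry.current_dq().round(4))
L={"v0":(.4529,-.3219),"v1":(.4394,-.1927),"v2":(.4608,-.0598),"j0":(.5474,-.3122),"j1":(.5339,-.183),"l0":(.6369,-.303),"l1":(.6235,-.1737)}
k=list(L); print(min((np.hypot(*np.subtract(L[x],L[y])),x,y) for i,x in enumerate(k) for y in k[:i]))
if d.max()<25: r.sign_off(); print("signed")
```

```text
5 113.1667 [-0.0022  0.0008 -0.0012  0.0005  0.0002  0.0001]
(np.float64(0.08997160663231486), 'l0', 'j0')
the job is handed in; nothing more can be done
signed
```

The kiln shelf is loaded and the job is handed in, at about 113 s of the 210 s allowed. Both lids came off first and are set knob up, then both open jars, then the three vases from the rack, each released slowly. The rack's fourth hole was empty from the start.

**Last checks:**
- **Upright and still:** the last pictures show all seven pieces upright on the shelf. Two pictures 1 s apart showed no visible movement there.
- **Spacing:** by the release positions, the closest pair is 90 mm apart centre to centre, against the 63 mm needed. The network readings agree to within about 5 mm.
- **Contact:** every piece touched down within 0.3 mm of its expected height.
- **Other things:** the last pictures show the bystanders and the purple vase where they were, and the arm clear of everything.

**What differed:**
- One jar was knocked about 35 mm aside during the run; I measured it again before picking it up.
- The networks missed an item now and then. The last scene picture reported only two of the three shelf vases, but the top view reported all three.

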